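# Load a circuit board onto the microscope's sliding carriage and bring it under the lens

### The job

With the carriage still out at the loading end, set the green circuit board down (do not drop it; its heatsink is a good grip) on the carriage's two blue rails, heatsink up, lengthwise along them and centred so that both long edges are carried. Let go, then slide the carriage (the orange post is its handle) fully home under the microscope, with the board still lying centred on the rails. Do not knock the microscope, and leave the blue board and the other things on the bench where they are.

Things in the scene. Friction and masses are not known exactly. Their poses are not given: they have to be found in the camera images.
- board: green circuit board, 120 (its x) x 80 (its y) x 4 mm, face up on the bench. Origin: centre of its underside. At its centre a finned aluminium heatsink, 50 (x) x 30 (y) mm, top 34 mm above the underside: grasp it across the 30 mm (along y). Only low parts (to 17 mm) near the short ends, over 40 mm from the centre. 0.16 kg. Either end may lead on the rails
- rails (a point): on the sliding carriage: point midway between its two blue rails, level with their tops (69 mm above the bench). The rails run along this frame's y, 130 mm long, 8 mm wide, 40 mm tall, middles at x = -34 and +34 mm, open between them. z up; y is also the way the carriage slides home
- post (a point): point on the axis of the upright orange post (20 mm diameter) that moves the carriage, 135 mm from the rails' centre towards -y of their frame. The point is 65 mm above the bench; the post spans 29 to 85 mm above the bench. Axes as rails
- carriage (a joint): travel of the carriage in m: 0 = fully out at the loading end, 0.200 = fully home at its stop, rails' centre under the lens. Starts between 0 and 0.05; about 2 N of friction; stays where it is left
- scope: fixed microscope over the track's home end. Origin: on the bench below the rails' centre at travel 0; axes as rails. Lens axis at y = 200 mm; lowest part a white ring, radius 50, underside 150 mm above the bench; from 235 mm up a head 100 x 96 mm, eyepieces to +x (x to 130, 370 mm high); column (radius 16, 410 mm high) at y = 375 mm on a foot 130 x 90 x 40 mm
- spare: a blue circuit board of the same size, with black relays (20 mm high) and a yellow terminal strip, to be left alone. Origin: centre of its underside
- flux: amber bottle with black cap, 44 mm diameter, 85 mm high, to be left alone. Origin: centre of its underside
- spool: red spool, 56 mm diameter, 34 mm high, to be left alone. Origin: centre of its underside
- driver: screwdriver with yellow handle, 180 mm long, lying flat along its x, to be left alone
- brush: brush, 160 mm long, lying flat along its x, to be left alone
Things that resemble listed ones, but are neither listed nor needed, are in the scene too. Of the things that look like the board, take the one that is farthest to the robot's left at the start.

How it is judged:
On the way:
1. the green board lies level, square and centred on both blue rails and is let go, with the carriage still at the loading end (travel below 0.10) (x of board in the frame of rails between -0.007 and 0.007 m and y of board in the frame of rails between -0.012 and 0.012 m and z of board in the frame of rails between -0.004 and 0.004 m and angle between the x axis of board and the y axis of rails, either way round below 0.12 rad and angle between board's own z axis and vertical below 0.06 rad and contact force between the fingers and board below 0.1 N and value of joint carriage below 0.1 m), for 0.2 s.
At the end, for the whole second after the job is handed in: The carriage is home (travel above 0.194 of 0.200) and the green board lies at rest on both rails, let go: its centre within 7 mm across and 12 mm along the rails' centre, its underside within 4 mm of the rails' tops, face up and level within 0.06 rad, its long side within 0.12 rad of the rails (x of board in the frame of rails between -0.007 and 0.007 m and y of board in the frame of rails between -0.012 and 0.012 m and z of board in the frame of rails between -0.004 and 0.004 m and angle between the x axis of board and the y axis of rails, either way round below 0.12 rad and angle between board's own z axis and vertical below 0.06 rad and contact force between the fingers and board below 0.1 N and value of joint carriage above 0.194 m and linear speed of board below 0.02 m/s); the robot touches nothing.
It fails at once if the green board is dropped (moving freely faster than 0.5 m/s) (linear speed of board above 0.5 m/s and contact force between the fingers and board below 0.1 N).
It fails at once if the microscope is knocked (more than 5 N) (contact force between scope and anything else above 5 N).
It fails at once if the blue board or another thing on the bench is moved by more than 30 mm (distance of any of spare, flux, spool, driver, brush from where it was at the start of the episode above 0.03 m).
It also fails if it takes over 51 s, if anything falls off the work surface, if the arm or the gripper's body presses on something with over 40 N, if the wrist force passes 120 N, or if a joint passes its speed limit or range.

### The arm

A 7-joint arm with a two-finger parallel gripper is mounted at the origin on the work surface. World frame = base frame: x ahead of the robot, y to its left, z up, the work surface at z = 0. Lengths are in m, angles in rad, forces in N, time in s.
With the tool pointing down it reaches from about 0.4 to 0.925 m from the base axis. Payload 4.1 kg.
Tool frame: the origin (TCP) lies midway between the tips of the shut fingers; the grasp point (between the pads) lies 19 mm behind it; z points along the fingers, y is the line along which they close (so a half turn about z gives the same grasp; the last joint's range is limited). The gripper opens to 85 mm and grips with 20 to 120 N. Pads are 22 mm wide; open, the fingers measure 114 mm over their backs; the gripper's body (76 mm by 85 mm) begins 54 mm behind the grasp point. The pads swing forward as they close: fully open they stand 13 mm farther back than shut.
Start: joints at [-1.401, 0.398, 0.045, 1.537, -0.019, 1.207, -0.051], TCP at [0.173, 0.627, 0.231] pointing down, gripper open.
Joint ranges: [-2.82, 2.82], [-0.49, 2.23], [-1.37, 1.46], [0, 2.46], [-1.36, 4.5], [0.23, 2], [-2.94, 2.94]. Speed limits (rad/s): [2.57, 2.57, 3.14, 3.14, 3.14, 3.14, 3.14].

### API

Orientations are given as a unit quaternion [w, x, y, z].
In Python, from bench import * gives the robot as it stands.
- The arm moves only by the tool jog_arm, never from a script. Its argument "series" is a list of rows, each a list of 7 numbers: the opening, from -1 (shut) to 1 (fully open), then the shift along the tool's x, y, z in m, then the turn, a rotation vector about the tool's x, y, z in rad. In form: [[claw, x, y, z, ax, ay, az], ...]. A call has 1 to 8 rows; each row shifts and turns the commanded pose from where the row before left it, along the tool's axes as they then stand; what a row does not reach is not made up. A row lasts 1/12 s, in which the tool goes at most 41.7 mm and 7.16 degrees, less where a joint would pass 70% of its speed; a pose out of reach is approached as far as the arm can. A call with a gripper value outside its range is refused whole. The fingers move at their own pace and stop on an object; the grip force is fixed at half the most. Time passes only in rows, so rows that do not move let the fingers close. It gives the time, the measured TCP pose, the force, the opening and the grip force at its end, in the units of the state.
- get_obs(): the state, without advancing time (a new reading comes with each control period).
- snapshot(name): name is "scene" or "side" or "wrist"; returns a dict with "frame" (480x640x3 uint8, red, green, blue), "fx", "fy", "cx", "cy" (pixels), "D" ([k1, k2, p1, p2, k3] as OpenCV has them; the pictures are not rectified), "cam_to_world" (4x4, takes a point from camera to world coordinates). Camera axes: x right, y down, z forward; pixel columns grow to the right and rows downward; lengths in m; the calibration is good to about 2 mm. A picture is of the moment at which its call begins. There is no depth.
- hand_in(): hands the job in; it is judged then, once.
Trained networks look in the newest picture that a camera, given by its name, has taken for a name from the list of things; names that differ only in an ending like _2 or _b are one class to them, and where a whole thing is asked for, a point or a joint stands for the part that bears it (a point fixed in the world has none). Each returns a list of dicts, best first, with "score" (0 to 1); they miss things now and then, are a little off and sometimes report something else, mostly with a low value. They report only what shows in the picture. A call takes as long as a camera call. They do not tell look-alikes from the thing itself.
- search_frame(camera, name): "location" ([x, y, z] in m, in the coordinates of the camera as it stood for that picture, good to about 4 mm: the middle of the surface that is visible of it).
- masks_of(camera, name): "region" (480x640 bool, what is visible of it).
- landmark_of(camera, name): "location" ([x, y, z] in m, in the coordinates of the camera as it stood for that picture, good to about 4 mm: a listed point, or the origin of a listed thing).
The state is a dict: "time": time; "qpos": joint angles; "qvel": joint speeds; "effort": joint torques, N m; "tool_pos": TCP position; "tcp_rot": TCP orientation; "force": force on the tool from outside, world axes, zero at the start; "wrist_torque": the same for the moment, N m; "width": finger opening in m; "finger_force": force on a finger pad.
Only numpy, scipy, OpenCV 4.12 (cv2) and the standard library are available. Lean on these libraries where they do the work, as an engineer would, in place of code of your own. Each camera call takes 0.05 s, during which the arm holds its last target. There are 200 camera calls.

## Working session

There is one attempt and no reset: what is moved stays moved. The work goes in short steps, Python scripts to look and compute and a tool call to move; the robot and the scene stay as the last step left them, time stands still between calls to the robot, and variables do not carry over. Pictures are saved under pics/ and viewed, at most 10 in all, crops included, and the job is handed in when it is done.

Besides the shell and the picture viewer there is one more tool, called after "Emit:" by a JSON object that holds its "api" and its "payload", one argument or row to a line. jog_arm: Moves the arm, as the interface text tells. Its arguments: {"type":"object","properties":{"series":{"type":"array","items":{"type":"array","items":{"type":"number"}}}},"required":["series"]}

```bash
mkdir -p pics; ls; cat > h.py <<'E'
from bench import *
import numpy as np, cv2
def w(s,p): return (s["cam_to_world"]@np.r_[p,1])[:3]
def save(s,n): cv2.imwrite("pics/"+n,s["frame"][:,:,::-1])
def ray(s,uv,z):
    K=np.array([[s["fx"],0,s["cx"]],[0,s["fy"],s["cy"]],[0,0,1.]])
    p=cv2.undistortPoints(np.array(uv,float).reshape(-1,1,2),K,np.array(s["D"])).reshape(-1,2)
    T=s["cam_to_world"]; d=np.c_[p,np.ones(len(p))]@T[:3,:3].T; o=T[:3,3]
    return o+d*((z-o[2])/d[:,2])[:,None]
E
python3 - <<'E'
from h import *
o=get_obs(); print({k:np.round(v,3).tolist() for k,v in o.items()})
np.set_printoptions(precision=3,suppress=True)
for c in ["scene","side"]:
    s=snapshot(c); save(s,c+"0.png"); print(c,s["cam_to_world"].tolist())
    for n in ["board","rails","post","spare","scope","flux","spool","driver","brush"]:
        for r in landmark_of(c,n): print(n,round(r["score"],2),w(s,r["location"]))
E
```

```text
pics
{'time': 0.0, 'qpos': [-1.401, 0.399, 0.045, 1.538, -0.019, 1.207, -0.051], 'qvel': [0.0, 0.001, 0.001, 0.002, -0.001, -0.001, 0.001], 'effort': [0.0, -47.512, 1.365, -25.422, 0.012, 0.009, 0.0], 'tool_pos': [0.172, 0.626, 0.23], 'tcp_rot': [-0.0, 0.134, 0.991, -0.001], 'force': [-1.093, 0.252, -1.055], 'wrist_torque': [-0.042, -0.054, 0.003], 'finger_force': 0.0, 'width': 0.086}
scene [[-0.19523597955798663, 0.7195132195308005, -0.6664710340340798, 1.2254686688357874], [0.9807464978445466, 0.1401921583555719, -0.13595023244284368, -0.0533816686909033], [-0.004383976698203763, -0.6801815093458718, -0.7330306235705855, 0.8780159025201303], [0.0, 0.0, 0.0, 1.0]]
board 0.91 [ 0.403 -0.552  0.   ]
board 0.87 [ 0.245 -0.455 -0.001]
board 0.63 [ 0.614 -0.319 -0.003]
rails 0.71 [0.542 0.043 0.074]
rails 0.39 [0.736 0.067 0.002]
post 0.81 [ 0.554 -0.093  0.065]
spare 0.57 [ 0.448 -0.339 -0.001]
flux 0.7 [ 0.724 -0.165  0.003]
spool 0.8 [ 0.358 -0.095 -0.001]
driver 0.63 [0.369 0.102 0.   ]
brush 0.81 [0.734 0.068 0.001]
side [[0.8207545986837754, -0.33810716835043636, 0.46048391008751227, 0.04194685905620704], [-0.571051891582444, -0.4627389607899263, 0.6780651821817514, -0.8942849117568504], [-0.016174852690117498, -0.8194853243817785, -0.5728718681025838, 0.665612209111748], [0.0, 0.0, 0.0, 1.0]]
board 0.93 [ 0.612 -0.315  0.006]
board 0.74 [ 0.398 -0.548  0.   ]
board 0.59 [ 0.249 -0.45  -0.004]
rails 0.57 [0.54  0.041 0.071]
spare 0.93 [ 0.458 -0.338  0.001]
flux 0.56 [ 0.721 -0.162  0.003]
flux 0.49 [ 0.359 -0.089 -0.004]
spool 0.71 [ 0.359 -0.089 -0.002]
driver 0.76 [0.368 0.101 0.005]
brush 0.86 [0.736 0.067 0.004]
```

View pics/scene0.png

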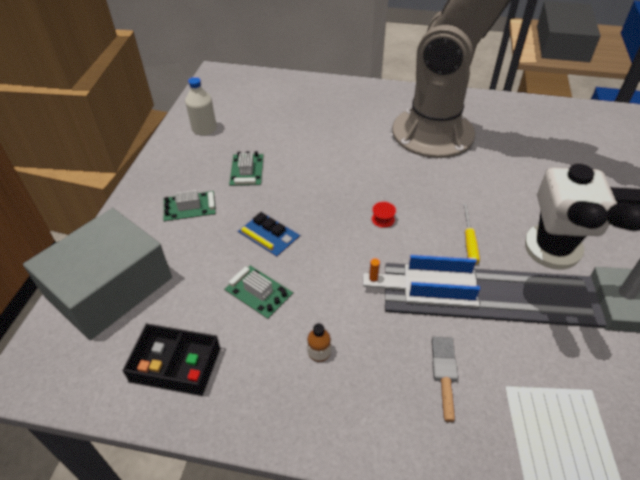

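View pics/side0.png

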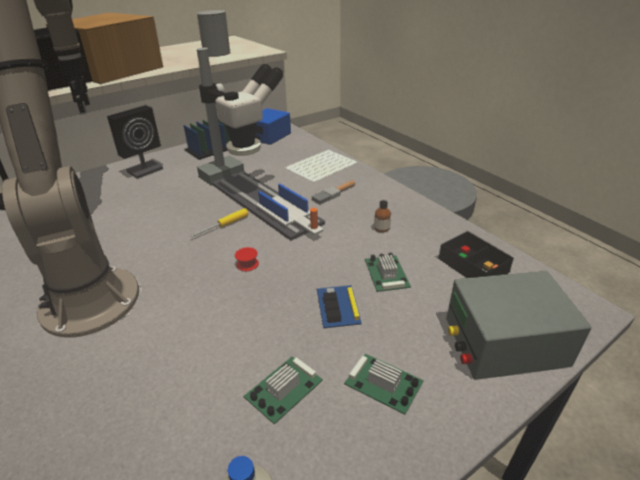

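Three green boards resemble the target. Their scene pixels are (247,168), (190,205) and (259,290), at world y ≈ -0.455, -0.55 and -0.317. The robot's left is +y, so the one at (259,290), side (387,270), fits. The flux bottle is at scene (319,343), and the carriage post is at (374,270). I'll confirm with an enlarged crop.

```bash
python3 - <<'E'
import cv2,numpy as np
a=cv2.imread("pics/scene0.png");b=cv2.imread("pics/side0.png")
def c(i,x,y,w,h,k): return cv2.resize(i[y:y+h,x:x+w],None,fx=k,fy=k,interpolation=cv2.INTER_CUBIC)
top=np.hstack([c(a,215,255,80,60,5),c(b,350,240,80,60,5)])
bot=np.hstack([c(a,355,240,133,100,3),c(b,230,170,133,100,3)])
cv2.imwrite("pics/crop1.png",np.vstack([top,cv2.resize(bot,(800,300))]))
E
```

```text
(no output)
```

View pics/crop1.png

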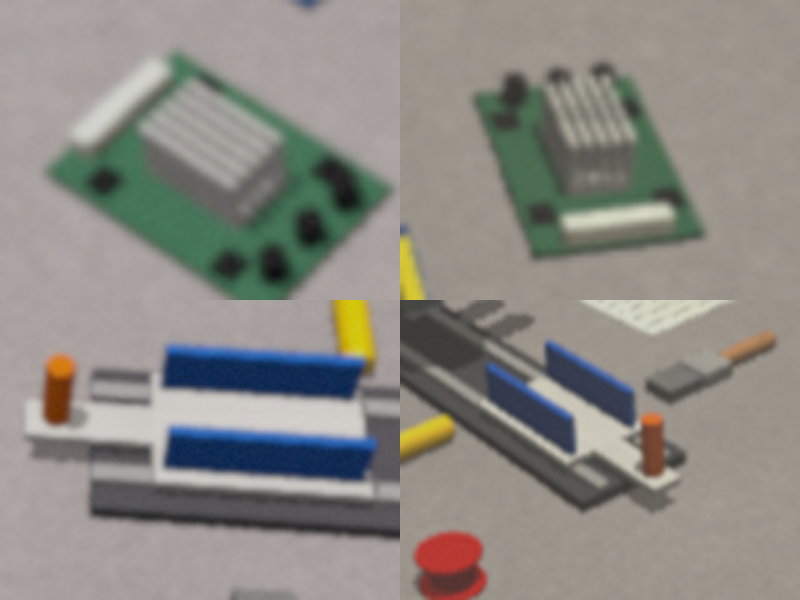

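The crop confirms the target: a green board with a heatsink, a white connector toward the robot's right rear, and black parts at the other end. Next I'll measure its corners and the rail tops.

```bash
python3 - <<'E'
from h import *
np.set_printoptions(precision=4,suppress=True)
a=snapshot("scene");b=snapshot("side")
S=lambda s,cr,o,k,z: ray(s,np.array(cr)/k+np.array(o),z)
p=S(a,[(175,52),(50,172),(275,305),(392,190)],(215,255),5,.004);print(p,p.mean(0))
h=S(a,[(205,75),(140,128),(235,192),(285,140)],(215,255),5,.034);print("hs",h,h.mean(0))
q=S(b,[(75,95),(232,75),(305,235),(135,257)],(350,240),5,.004);print(q,q.mean(0))
for P in (p,q):
  for i in range(4):
    d=P[(i+1)%4]-P[i]; print(np.linalg.norm(d), np.degrees(np.arctan2(d[1],d[0])))
r=S(a,[(167,48),(364,61),(168,130),(375,441-300)],(355,240),3,.069);print("rails",r,r.mean(0))
r2=S(b,[(88,66),(175,146),(147,43),(234,121)],(230,170),3,.069);print("rails side",r2,r2.mean(0))
for R in(r,r2):
  for i,j in((0,1),(2,3),(0,2),(1,3)):
    d=R[j]-R[i]; print(np.linalg.norm(d), np.degrees(np.arctan2(d[1],d[0])))
L={n:[] for n in("rails","post")}
for k in range(4):
 for c in("scene","side"):
  s=snapshot(c)
  for n in L:
   for x in landmark_of(c,n)[:1]: L[n].append(w(s,x["location"]))
for n in L: print(n,np.array(L[n]))
E
```

```text
[[ 0.5505 -0.3524  0.004 ]
 [ 0.6214 -0.3843  0.004 ]
 [ 0.6666 -0.2769  0.004 ]
 [ 0.6034 -0.2448  0.004 ]] [ 0.6105 -0.3146  0.004 ]
hs [[ 0.583  -0.3267  0.034 ]
 [ 0.6143 -0.3446  0.034 ]
 [ 0.6376 -0.2985  0.034 ]
 [ 0.609  -0.286   0.034 ]] [ 0.611  -0.3139  0.034 ]
[[ 0.6003 -0.248   0.004 ]
 [ 0.6736 -0.2814  0.004 ]
 [ 0.6192 -0.3897  0.004 ]
 [ 0.5473 -0.3556  0.004 ]] [ 0.6101 -0.3187  0.004 ]
0.07774948466698346 -24.220741749073717
0.11657373680518275 67.22003799693127
0.0707629985947967 153.0987869342708
0.11991742062035102 -116.19576538765743
0.0805935598665719 -24.528782857202316
0.12120206079654444 -116.69124507182907
0.0795583405112451 154.5837916325978
0.11993547466918417 63.785299064830355
rails [[ 0.5158 -0.0221  0.069 ]
 [ 0.5022  0.1062  0.069 ]
 [ 0.5843 -0.0156  0.069 ]
 [ 0.568   0.1133  0.069 ]] [0.5426 0.0454 0.069 ]
rails side [[ 0.4997  0.1008  0.069 ]
 [ 0.4938 -0.0678  0.069 ]
 [ 0.5671  0.1072  0.069 ]
 [ 0.5562 -0.0635  0.069 ]] [0.5292 0.0192 0.069 ]
0.1290519605742523 96.05061750155949
0.12989465398139904 97.24679173552201
0.06885450569605078 5.462410005620128
0.06613932778394481 6.143767819111787
0.16870170925089362 -92.00220364683071
0.17102252389321668 -93.66721598464574
0.06773864844567151 5.364365176723324
0.06254243637424482 3.9049249505098094
rails [[0.5423 0.0429 0.07  ]
 [0.5426 0.0463 0.0712]
 [0.5411 0.0447 0.0712]
 [0.5424 0.0462 0.0733]
 [0.5415 0.0428 0.072 ]
 [0.5417 0.0455 0.0715]
 [0.5392 0.0455 0.0702]
 [0.5455 0.0414 0.0753]]
post [[ 0.5532 -0.0869  0.0636]
 [ 0.5548 -0.0904  0.0629]
 [ 0.5563 -0.0888  0.0621]
 [ 0.5545 -0.0872  0.0659]
 [ 0.5549 -0.0898  0.0631]
 [ 0.5536 -0.0885  0.0656]
 [ 0.5587 -0.0911  0.0638]
 [ 0.555  -0.0857  0.0642]]
```

```bash
cat >> h.py <<'E'
from scipy.spatial.transform import Rotation as R
import sys
def rot(yaw):  # tool pointing down, tool y at yaw (deg) in world
    y=np.array([np.cos(np.radians(yaw)),np.sin(np.radians(yaw)),0]); z=np.array([0,0,-1.]); 
    return R.from_matrix(np.c_[np.cross(y,z),y,z])
def plan(wps,claw,step=.038,turn=.12):
    """wps: (x,y,z,yaw[,step])"""
    o=get_obs(); p=np.array(o["tool_pos"]); q=np.array(o["tcp_rot"]); r=R.from_quat(q[[1,2,3,0]])
    print("at",np.round(p,4),"t",o["time"],"w",round(o["width"],4)); rows=[]
    for wp in wps:
        T=np.array(wp[:3]); Rt=rot(wp[3]); st=wp[4] if len(wp)>4 else step
        n=int(np.ceil(max(np.linalg.norm(T-p)/st,(r.inv()*Rt).magnitude()/turn,1)))
        for k in range(n,0,-1):
            d=np.round(r.inv().apply((T-p)/k),3); a=np.round((r.inv()*Rt).as_rotvec()/k,3)
            rows.append([claw,*d.tolist(),*a.tolist()]); p=p+r.apply(d); r=r*R.from_rotvec(a)
    for i in range(0,len(rows),8): print("[",",\n".join(str(x) for x in rows[i:i+8]),"]\n")
E
python3 - <<'E'
from h import *
plan([(.25,.36,.24,50),(.43,.04,.24,5),(.611,-.317,.2,-25.5)],1)
E
```

```text
at [0.1726 0.6267 0.2313] t 2.3 w 0.0858
[ [1, -0.018, -0.03, -0.001, 0.0, 0.0, 0.054],
[1, -0.02, -0.028, -0.001, 0.0, -0.0, 0.054],
[1, -0.021, -0.027, -0.001, 0.0, -0.0, 0.054],
[1, -0.023, -0.026, -0.001, 0.0, -0.0, 0.053],
[1, -0.024, -0.025, -0.001, 0.0, -0.0, 0.054],
[1, -0.025, -0.024, -0.001, 0.0, -0.0, 0.053],
[1, -0.027, -0.023, -0.001, 0.0, -0.0, 0.054],
[1, -0.028, -0.021, -0.002, 0.0, -0.0, 0.053] ]

[ [1, -0.034, -0.013, 0.0, 0.0, -0.0, 0.079],
[1, -0.035, -0.01, 0.0, 0.0, -0.0, 0.079],
[1, -0.036, -0.007, 0.0, 0.0, -0.0, 0.078],
[1, -0.036, -0.005, 0.0, 0.0, -0.0, 0.079],
[1, -0.037, -0.002, 0.0, 0.0, -0.0, 0.078],
[1, -0.037, 0.001, 0.0, 0.0, -0.0, 0.079],
[1, -0.036, 0.004, 0.0, 0.0, -0.0, 0.078],
[1, -0.036, 0.007, 0.0, 0.0, -0.0, 0.079] ]

[ [1, -0.036, 0.01, 0.0, 0.0, -0.0, 0.078],
[1, -0.034, 0.013, 0.0, 0.0, -0.0, 0.079],
[1, -0.034, 0.014, 0.004, 0.0, -0.0, 0.048],
[1, -0.033, 0.015, 0.004, 0.0, -0.0, 0.048],
[1, -0.032, 0.017, 0.004, 0.0, -0.0, 0.048],
[1, -0.032, 0.018, 0.004, 0.0, -0.0, 0.049],
[1, -0.031, 0.02, 0.003, 0.0, -0.0, 0.048],
[1, -0.029, 0.021, 0.004, 0.0, -0.0, 0.049] ]

[ [1, -0.028, 0.023, 0.003, 0.0, -0.0, 0.048],
[1, -0.027, 0.024, 0.004, 0.0, -0.0, 0.049],
[1, -0.026, 0.025, 0.003, 0.0, -0.0, 0.048],
[1, -0.025, 0.027, 0.004, 0.0, -0.0, 0.049],
[1, -0.024, 0.027, 0.003, 0.0, -0.0, 0.048] ]
```

Emit:
{"api": "jog_arm", "payload": {
  "series": [
    [1,-0.018,-0.03,-0.001,0,0,0.054],
    [1,-0.02,-0.028,-0.001,0,0,0.054],
    [1,-0.021,-0.027,-0.001,0,0,0.054],
    [1,-0.023,-0.026,-0.001,0,0,0.053],
    [1,-0.024,-0.025,-0.001,0,0,0.054],
    [1,-0.025,-0.024,-0.001,0,0,0.053],
    [1,-0.027,-0.023,-0.001,0,0,0.054],
    [1,-0.028,-0.021,-0.002,0,0,0.053]
  ]
}}

```text
time: 2.97
tool_pos: [0.2501, 0.3577, 0.2403]
tcp_rot: [-0.0, 0.343, 0.939, 0.0]
force: [1.4, 0.0, 0.5]
width: 0.0854
finger_force: 0.0
```

Emit:
{"api": "jog_arm", "payload": {
  "series": [
    [1,-0.034,-0.013,0,0,0,0.079],
    [1,-0.035,-0.01,0,0,0,0.079],
    [1,-0.036,-0.007,0,0,0,0.078],
    [1,-0.036,-0.005,0,0,0,0.079],
    [1,-0.037,-0.002,0,0,0,0.078],
    [1,-0.037,0.001,0,0,0,0.079],
    [1,-0.036,0.004,0,0,0,0.078],
    [1,-0.036,0.007,0,0,0,0.079]
  ]
}}

```text
time: 3.63
tool_pos: [0.3935, 0.1024, 0.2407]
tcp_rot: [-0.0, 0.617, 0.787, 0.001]
force: [1.0, 1.4, -0.4]
width: 0.0856
finger_force: 0.0
```

Tracking is exact, so I'll continue.

Emit:
{"api": "jog_arm", "payload": {
  "series": [
    [1,-0.036,0.01,0,0,0,0.078],
    [1,-0.034,0.013,0,0,0,0.079],
    [1,-0.034,0.014,0.004,0,0,0.048],
    [1,-0.033,0.015,0.004,0,0,0.048],
    [1,-0.032,0.017,0.004,0,0,0.048],
    [1,-0.032,0.018,0.004,0,0,0.049],
    [1,-0.031,0.02,0.003,0,0,0.048],
    [1,-0.029,0.021,0.004,0,0,0.049]
  ]
}}

```text
time: 4.3
tool_pos: [0.5296, -0.1564, 0.2174]
tcp_rot: [0.0, 0.776, 0.631, 0.0]
force: [-0.9, 0.5, 0.0]
width: 0.0857
finger_force: 0.0
```

Emit:
{"api": "jog_arm", "payload": {
  "series": [
    [1,-0.028,0.023,0.003,0,0,0.048],
    [1,-0.027,0.024,0.004,0,0,0.049],
    [1,-0.026,0.025,0.003,0,0,0.048],
    [1,-0.025,0.027,0.004,0,0,0.049],
    [1,-0.024,0.027,0.003,0,0,0.048],
    [1,0,0,0,0,0,0]
  ]
}}

```text
time: 4.8
tool_pos: [0.6105, -0.324, 0.1987]
tcp_rot: [0.002, 0.848, 0.53, -0.003]
force: [-1.1, -0.1, 0.5]
width: 0.0854
finger_force: 0.0
```

```bash
python3 - <<'E'
from h import *
s=snapshot("wrist"); save(s,"wrist1.png"); print(s["cam_to_world"][:3,3])
for r in landmark_of("wrist","board"): print(r["score"],w(s,r["location"]))
E
```

```text
[ 0.64788705 -0.2472867   0.34081264]
0.97 [ 0.6094498  -0.31819353  0.00209792]
0.66 [ 0.40208106 -0.54279597 -0.00406313]
```

View pics/wrist1.png

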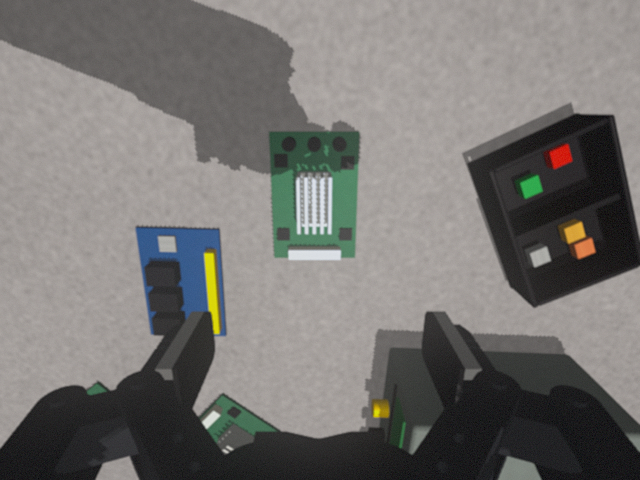

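The wrist view shows the target with corners at (269,132), (359,131), (355,258) and (274,258), and the heatsink at about (314,203). The blue board is at (182,280). The edges of the grey box start at about (378,332).

```bash
python3 - <<'E'
from h import *
np.set_printoptions(precision=4,suppress=True)
s=snapshot("wrist")
P=ray(s,[(269,132),(359,131),(355,258),(274,258)],.004);print(P,P.mean(0))
for i in range(4):
    d=P[(i+1)%4]-P[i]; print(np.linalg.norm(d), np.degrees(np.arctan2(d[1],d[0])))
h=ray(s,[(297,173),(331,173),(331,234),(296,234)],.034);print("hs",h,h.mean(0))
print("psu corner z0,z.1",ray(s,[(378,332)],0),ray(s,[(388,348)],.1))
b=[w(s,r["location"]) for r in landmark_of("wrist","board")[:1]];print(b)
E
```

```text
[[ 0.6    -0.2395  0.004 ]
 [ 0.6721 -0.2732  0.004 ]
 [ 0.6203 -0.3825  0.004 ]
 [ 0.5478 -0.3478  0.004 ]] [ 0.6101 -0.3108  0.004 ]
0.07956064747314728 -24.99070631368848
0.12103734842132727 -115.3854841597012
0.08031747910187795 154.41820290624383
0.12021636560837683 64.25312794080502
hs [[ 0.6098 -0.279   0.034 ]
 [ 0.6354 -0.2912  0.034 ]
 [ 0.6127 -0.34    0.034 ]
 [ 0.5849 -0.3266  0.034 ]] [ 0.6107 -0.3092  0.034 ]
psu corner z0,z.1 [[ 0.6076 -0.4739  0.    ]] [[ 0.6207 -0.4228  0.1   ]]
[array([ 0.4056, -0.543 ,  0.0015])]
```

```bash
python3 - <<'E'
from h import *
s=snapshot("wrist"); print(s["cam_to_world"][:3,3]-[ 0.64788705,-0.2472867,0.34081264])
for r in landmark_of("wrist","board"): print(r["score"],w(s,r["location"]))
m=[x["region"] for x in masks_of("wrist","board") if x["region"][200,314]]
if m:
    c=cv2.minAreaRect(np.argwhere(m[0])[:,::-1].astype(np.float32)); P=ray(s,cv2.boxPoints(c),.004); print(P,P.mean(0))
plan([(.6105,-.317,.06,-25.5),(.6105,-.317,.010,-25.5,.02)],1)
E
```

```text
[-0.0005249   0.00775501  0.00208141]
0.67 [ 0.61093395 -0.31907821  0.0008347 ]
0.61 [ 0.40254822 -0.54299874 -0.00398184]
[[ 0.60062329 -0.24591517  0.004     ]
 [ 0.67250159 -0.28007039  0.004     ]
 [ 0.62387324 -0.39389414  0.004     ]
 [ 0.54317871 -0.35556645  0.004     ]] [ 0.61004421 -0.31886154  0.004     ]
at [ 0.6112 -0.3147  0.2007] t 5.15 w 0.0852
[ [1, -0.001, 0.0, 0.035, 0.0, -0.0, 0.001],
[1, -0.001, 0.0, 0.035, 0.0, -0.001, 0.0],
[1, -0.0, 0.0, 0.035, 0.0, -0.0, 0.001],
[1, -0.001, 0.0, 0.036, 0.0, -0.001, 0.0],
[1, 0.0, 0.0, 0.017, 0.0, 0.0, 0.0],
[1, 0.0, 0.0, 0.016, 0.0, 0.0, 0.0],
[1, 0.0, 0.0, 0.017, 0.0, 0.0, 0.0] ]
```

Emit:
{"api": "jog_arm", "payload": {
  "series": [
    [1,-0.001,0,0.035,0,0,0.001],
    [1,-0.001,0,0.035,0,-0.001,0],
    [1,-0.001,0,0.035,0,0,0.001],
    [1,-0.001,0,0.036,0,-0.001,0],
    [1,0,0,0.017,0,0,0],
    [1,0,0,0.016,0,0,0],
    [1,0,0,0.017,0,0,0],
    [1,0,0,0,0,0,0]
  ]
}}

```text
time: 5.82
tool_pos: [0.6078, -0.3179, 0.0066]
tcp_rot: [-0.002, 0.846, 0.533, -0.002]
force: [-0.4, 1.2, -0.3]
width: 0.0852
finger_force: 0.0
```

Emit:
{"api": "jog_arm", "payload": {
  "series": [
    [-1,0,0,0,0,0,0],
    [-1,0,0,0,0,0,0],
    [-1,0,0,0,0,0,0],
    [-1,0,0,0,0,0,0],
    [-1,0,0,0,0,0,0],
    [-1,0,0,0,0,0,0],
    [-1,0,0,0,0,0,0],
    [-1,0,0,0,0,0,0]
  ]
}}

```text
time: 6.48
tool_pos: [0.61, -0.3208, 0.0108]
tcp_rot: [0.001, 0.846, 0.533, -0.0]
force: [0.8, 0.1, 5.1]
width: 0.029
finger_force: 61.7
```

Gripped at 29 mm wide, which is the heatsink. I'll lift, then check the scope's distance and the carriage travel before going near it.

Emit:
{"api": "jog_arm", "payload": {
  "series": [
    [-1,0,0,-0.01,0,0,0],
    [-1,0,0,-0.02,0,0,0],
    [-1,0,0,-0.03,0,0,0],
    [-1,0,0,-0.04,0,0,0],
    [-1,0,0,-0.04,0,0,0],
    [-1,0,0,-0.03,0,0,0],
    [-1,0,0,-0.01,0,0,0],
    [-1,0,0,0,0,0,0]
  ]
}}

```text
time: 7.15
tool_pos: [0.6103, -0.3211, 0.1926]
tcp_rot: [0.003, 0.846, 0.533, 0.001]
force: [0.6, -0.2, -2.5]
width: 0.0287
finger_force: 60.8
```

```bash
python3 - <<'E'
from h import *
np.set_printoptions(precision=4,suppress=True)
for c in("scene","side"):
  s=snapshot(c)
  for f in (landmark_of,search_frame):
    for r in f(c,"scope")[:2]: print(c,f.__name__,r["score"],w(s,r["location"]))
  # white ring outline = bottom of scope, from mask rows
  for r in masks_of(c,"scope")[:1]:
    m=r["region"]; ys,xs=np.where(m); print("bbox",xs.min(),xs.max(),ys.min(),ys.max())
plan([(.552,-.03,.18,-3),(.542,.0425,.18,6,.025)],-1,step=.033)
E
```

```text
scene call 0.64 [0.5555 0.2124 0.2991]
bbox 525 639 163 299
side call 0.88 [0.5053 0.2151 0.2794]
bbox 197 282 48 166
at [ 0.6086 -0.3194  0.1876] t 7.55 w 0.029
[ [-1, 0.026, -0.02, 0.001, -0.0, 0.0, -0.044],
[-1, 0.027, -0.018, 0.001, -0.0, 0.0, -0.044],
[-1, 0.028, -0.017, 0.001, -0.0, 0.0, -0.044],
[-1, 0.029, -0.016, 0.001, -0.001, 0.0, -0.044],
[-1, 0.029, -0.015, 0.001, -0.0, 0.0, -0.044],
[-1, 0.03, -0.013, 0.001, -0.001, 0.0, -0.044],
[-1, 0.031, -0.012, 0.0, -0.0, 0.0, -0.044],
[-1, 0.031, -0.011, 0.001, -0.001, 0.001, -0.043] ]

[ [-1, 0.031, -0.009, 0.0, -0.0, 0.0, -0.044],
[-1, 0.024, -0.005, 0.0, -0.0, 0.0, -0.052],
[-1, 0.024, -0.003, 0.0, -0.0, 0.0, -0.052],
[-1, 0.024, -0.002, 0.0, -0.0, 0.0, -0.053] ]
```

```bash
python3 - <<'E'
from h import *
np.set_printoptions(precision=4,suppress=True)
s=snapshot("scene")
g=s["frame"][220:290,505:610]; cv2.imwrite("pics/ring.png",cv2.resize(g[:,:,::-1],None,fx=6,fy=6,interpolation=cv2.INTER_CUBIC))
print(ray(s,[(527,246),(585,246),(556,264)],.15))
p=snapshot("side"); print(ray(p,[(226,147),(262,147),(244,153)],.15))
E
```

```text
[[0.5223 0.1804 0.15  ]
 [0.5021 0.2834 0.15  ]
 [0.5563 0.2279 0.15  ]]
[[0.4866 0.2718 0.15  ]
 [0.5723 0.2051 0.15  ]
 [0.5103 0.1988 0.15  ]]
```

View pics/ring.png

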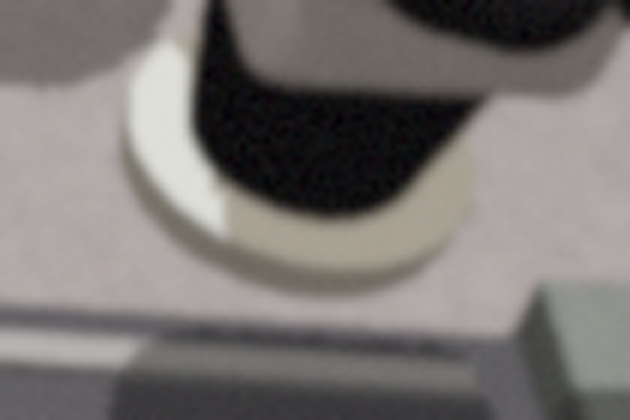

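Emit:
{"api": "jog_arm", "payload": {
  "series": [
    [-1,0.026,-0.02,0.001,0,0,-0.044],
    [-1,0.027,-0.018,0.001,0,0,-0.044],
    [-1,0.028,-0.017,0.001,0,0,-0.044],
    [-1,0.029,-0.016,0.001,-0.001,0,-0.044],
    [-1,0.029,-0.015,0.001,0,0,-0.044],
    [-1,0.03,-0.013,0.001,-0.001,0,-0.044],
    [-1,0.02,-0.008,0,0,0,-0.044],
    [-1,0,0,0,0,0,-0.043]
  ]
}}

```text
time: 8.32
tool_pos: [0.5669, -0.0988, 0.1821]
tcp_rot: [-0.001, 0.737, 0.676, 0.001]
force: [0.4, 0.5, -2.4]
width: 0.0291
finger_force: 60.7
```

The ring's near edge is at y≈0.18 and the lens axis at y≈0.233, so travel is about 10 mm and clearance is fine. Next is a wrist look at the rails and the held board.

```bash
python3 - <<'E'
from h import *
np.set_printoptions(precision=4,suppress=True)
print(get_obs()["tool_pos"])
s=snapshot("wrist"); save(s,"wrist2.png"); import pickle; pickle.dump(s,open("w2.pkl","wb")); print(get_obs()["tool_pos"])
for n in("rails","post","board"):
  for r in landmark_of("wrist",n)[:1]: print(n,r["score"],w(s,r["location"]))
E
```

```text
[ 0.5669 -0.0988  0.1821]
[ 0.5672 -0.102   0.1825]
rails 0.76 [0.5416 0.0451 0.0634]
board 0.74 [ 0.5666 -0.0985  0.1708]
```

View pics/wrist2.png

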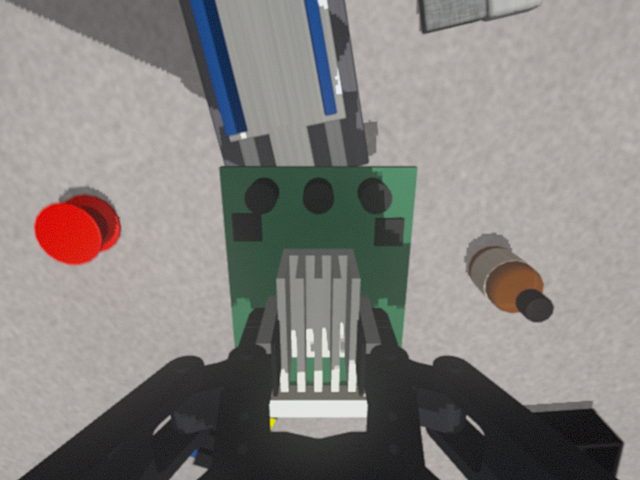

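The wrist view shows the board held square, with its leading edge from (220,167) to (417,167). The rails are ahead, with near ends at about (235,133) and (330,113), and the path is clear.

```bash
python3 - <<'E'
from h import *
import pickle
np.set_printoptions(precision=4,suppress=True)
s=pickle.load(open("w2.pkl","rb"))
P=ray(s,[(220,167),(417,167)],.1745); d=P[1]-P[0]; print(P,np.linalg.norm(d))
d/=np.linalg.norm(d); n=np.array([-d[1],d[0],0]); c=P.mean(0)-.06*n; o=get_obs(); e=c-np.array([.567,-.1005,.1745])
print("board centre",c,"yaw d",np.degrees(np.arctan2(d[1],d[0])),"offset tcp->board along d,n",e@d,e@n)
q=o["tcp_rot"]; y=R.from_quat([q[1],q[2],q[3],q[0]]).as_matrix()[:,1]; print("tool y yaw",np.degrees(np.arctan2(y[1],y[0])))
plan([(.5425,.0425,.175,6)],-1,step=.025)
E
```

```text
[[ 0.5329 -0.0329  0.1745]
 [ 0.6125 -0.0397  0.1745]] 0.07990452008371712
board centre [ 0.5676 -0.0961  0.1745] yaw d -4.889503899758469 offset tcp->board along d,n 0.00023318078683291275 0.004470146914346772
tool y yaw -5.625750559370593
at [ 0.5673 -0.107   0.1831] t 8.5167 w 0.0288
[ [-1, 0.021, -0.006, 0.001, 0.0, 0.0, -0.029],
[-1, 0.021, -0.005, 0.001, 0.0, 0.0, -0.029],
[-1, 0.021, -0.004, 0.001, 0.0, 0.001, -0.029],
[-1, 0.021, -0.004, 0.001, 0.0, 0.001, -0.029],
[-1, 0.022, -0.003, 0.001, 0.001, 0.0, -0.029],
[-1, 0.021, -0.003, 0.001, 0.0, 0.001, -0.029],
[-1, 0.022, -0.001, 0.002, 0.001, 0.0, -0.029] ]
```

Emit:
{"api": "jog_arm", "payload": {
  "series": [
    [-1,0.015,-0.005,0.001,0,0,-0.029],
    [-1,0.025,-0.006,0.001,0,0,-0.029],
    [-1,0.027,-0.005,0.001,0,0.001,-0.029],
    [-1,0.027,-0.004,0.001,0,0.001,-0.029],
    [-1,0.025,-0.003,0.001,0,0,-0.029],
    [-1,0.018,-0.002,0.001,0,0.001,-0.029],
    [-1,0.01,-0.001,0.002,0,0,-0.029],
    [-1,0,0,0,0,0,0]
  ]
}}

```text
time: 9.18
tool_pos: [0.5433, 0.0433, 0.1742]
tcp_rot: [-0.0, 0.667, 0.745, 0.001]
force: [-0.7, -0.1, -1.8]
width: 0.0288
finger_force: 60.7
```

Emit:
{"api": "jog_arm", "payload": {
  "series": [
    [-1,0,0,0.01,0,0,0],
    [-1,0,0,0.02,0,0,0],
    [-1,0,0,0.02,0,0,0],
    [-1,0,0,0.01,0,0,0],
    [-1,0,0,0,0,0,0],
    [-1,0,0,0,0,0,0],
    [-1,0,0,0,0,0,0]
  ]
}}

```text
time: 9.77
tool_pos: [0.5446, 0.0407, 0.1155]
tcp_rot: [0.001, 0.669, 0.743, 0.001]
force: [-0.4, 0.0, -2.5]
width: 0.0292
finger_force: 60.7
```

```bash
python3 - <<'E'
from h import *
plan([(.542,.0415,.095,6)],-1,step=.02)
E
```

```text
at [0.5446 0.0407 0.1155] t 9.7667 w 0.0292
[ [-1, 0.001, -0.001, 0.01, 0.001, -0.0, 0.0],
[-1, 0.0, -0.002, 0.01, 0.002, -0.0, 0.001] ]
```

Emit:
{"api": "jog_arm", "payload": {
  "series": [
    [-1,0.001,-0.001,0.01,0.001,0,0],
    [-1,0,-0.001,0.01,0.001,0,0.001],
    [-1,0,0,0.007,0,0,0],
    [-1,0,0,0,0,0,0],
    [-1,0,0,0,0,0,0],
    [-1,0,0,0,0,0,0]
  ]
}}

```text
time: 10.27
tool_pos: [0.5417, 0.0425, 0.0877]
tcp_rot: [-0.0, 0.669, 0.744, -0.0]
force: [-0.4, 0.0, -1.6]
width: 0.0292
finger_force: 60.7
```

```bash
python3 - <<'E'
from h import *
np.set_printoptions(precision=4,suppress=True)
im=[]
for c,x,y in(("scene",360,225),("side",225,150)):
  s=snapshot(c); f=s["frame"][y:y+100,x:x+133,::-1]; im.append(cv2.resize(f,(800,600),interpolation=cv2.INTER_CUBIC)[:,:800])
  for n in("board","rails"): print(c,n,[(round(r["score"],2),w(s,r["location"])) for r in landmark_of(c,n)[:4] if w(s,r["location"])[1]>-.1])
cv2.imwrite("pics/hover.png",np.hstack([cv2.resize(i,(400,300)) for i in im]))
s=snapshot("wrist"); print([(r["score"],w(s,r["location"])) for r in landmark_of("wrist","board")[:1]],get_obs()["tool_pos"])
E
```

```text
scene board [(0.64, array([0.5433, 0.046 , 0.0734]))]
scene rails [(0.88, array([0.5399, 0.0433, 0.0724]))]
side board [(0.68, array([0.5462, 0.0458, 0.0795]))]
side rails [(0.77, array([0.5416, 0.0447, 0.0714]))]
[(0.59, array([0.5428, 0.0445, 0.0785]))] [0.5416 0.0426 0.0878]
```

View pics/hover.png

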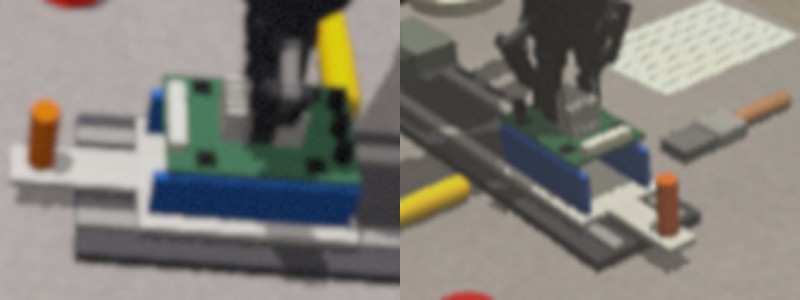

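The hover looks right: the board covers both rails evenly, square and centred. I'll lower gently and check contact by force.

Emit:
{"api": "jog_arm", "payload": {
  "series": [
    [-1,-0.001,0,0.003,0,0,0],
    [-1,0,0,0.003,0,0,0],
    [-1,0,0,0.002,0,0,0],
    [-1,0,0,0,0,0,0],
    [-1,0,0,0,0,0,0]
  ]
}}

```text
time: 11.08
tool_pos: [0.5416, 0.0415, 0.0798]
tcp_rot: [-0.001, 0.669, 0.744, -0.0]
force: [-1.4, 0.2, 1.9]
width: 0.0291
finger_force: 61.3
```

Emit:
{"api": "jog_arm", "payload": {
  "series": [
    [-0.2,0,0,0,0,0,0],
    [0,0,0,0,0,0,0],
    [0.3,0,0,0,0,0,0],
    [0.6,0,0,0,0,0,0],
    [1,0,0,0,0,0,0],
    [1,0,0,0,0,0,0],
    [1,0,0,0,0,0,0],
    [1,0,0,0,0,0,0]
  ]
}}

```text
time: 11.75
tool_pos: [0.5417, 0.0416, 0.0797]
tcp_rot: [-0.001, 0.669, 0.744, -0.0]
force: [0.0, -0.2, -0.2]
width: 0.0855
finger_force: 0.0
```

Emit:
{"api": "jog_arm", "payload": {
  "series": [
    [1,0,0,-0.01,0,0,0],
    [1,0,0,-0.02,0,0,0],
    [1,0,0,-0.03,0,0,0],
    [1,0,0,-0.03,0,0,0],
    [1,0,0,-0.01,0,0,0],
    [1,-0.03,0,0,0,0,0],
    [1,-0.035,0,0,0,0,0],
    [1,-0.035,0,0,0,0,0]
  ]
}}

```text
time: 12.42
tool_pos: [0.5526, -0.058, 0.1803]
tcp_rot: [-0.0, 0.667, 0.745, 0.0]
force: [0.6, -1.1, 0.7]
width: 0.0851
finger_force: 0.0
```

```bash
python3 - <<'E'
from h import *
np.set_printoptions(precision=4,suppress=True)
im=[];P=[]
for c,x,y in(("scene",360,225),("side",225,150),("wrist",0,0)):
  s=snapshot(c); f=s["frame"][:,:,::-1]; f=f if c=="wrist" else f[y:y+100,x:x+133]; im.append(cv2.resize(f,(400,300),interpolation=cv2.INTER_CUBIC))
  for n in("board","rails","post"): print(c,n,[(round(r["score"],2),w(s,r["location"])) for r in landmark_of(c,n)[:4] if w(s,r["location"])[1]>-.12])
cv2.imwrite("pics/placed.png",np.vstack([np.hstack(im[:2]),np.hstack([im[2],im[2]*0])]))
plan([(.5592,-.135,.165,6)],-1)
E
```

```text
scene board [(0.71, array([0.5428, 0.0458, 0.0675]))]
scene rails []
scene post [(0.92, array([ 0.5561, -0.0911,  0.0624]))]
side board [(0.61, array([0.5406, 0.0437, 0.0732]))]
side rails [(0.55, array([0.5415, 0.0431, 0.0733]))]
side post [(0.71, array([ 0.556 , -0.0905,  0.065 ]))]
wrist board [(0.84, array([0.539 , 0.0428, 0.0694]))]
wrist rails []
wrist post [(0.78, array([ 0.5555, -0.0882,  0.0668]))]
at [ 0.5523 -0.0571  0.1795] t 13.0167 w 0.0856
[ [-1, -0.026, -0.001, 0.005, -0.0, -0.0, 0.001],
[-1, -0.026, -0.0, 0.005, -0.001, -0.0, 0.001],
[-1, -0.026, -0.0, 0.004, -0.0, -0.001, 0.001] ]
```

View pics/placed.png

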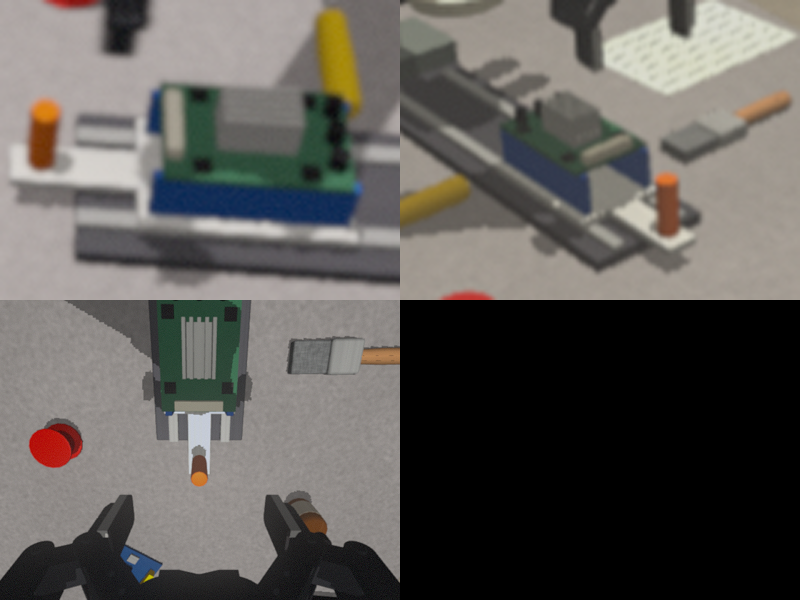

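Board placed level and centred on both rails and released. Now I'll shut the gripper and go behind the post at (0.556, -0.090).

Emit:
{"api": "jog_arm", "payload": {
  "series": [
    [-1,-0.026,-0.001,0.005,0,0,0.001],
    [-1,-0.028,0,0.005,-0.001,0,0.001],
    [-1,-0.028,0,0.005,0,-0.001,0.001],
    [-1,0,0,0,0,0,0],
    [-1,0,0,0,0,0,0],
    [-1,0,0,0,0,0,0],
    [-1,0,0,0,0,0,0],
    [-1,0,0,0,0,0,0]
  ]
}}

```text
time: 13.68
tool_pos: [0.5602, -0.1378, 0.1646]
tcp_rot: [-0.0, 0.669, 0.743, 0.0]
force: [-0.1, -0.2, -0.6]
width: -0.0001
finger_force: 0.0
```

```bash
python3 - <<'E'
from h import *
plan([(.5605,-.1395,.05,6)],-1,step=.025)
E
```

```text
at [ 0.5602 -0.1378  0.1646] t 13.6833 w -0.0001
[ [-1, -0.0, 0.0, 0.023, 0.0, -0.0, 0.0],
[-1, -0.0, 0.0, 0.023, 0.0, -0.0, 0.0],
[-1, -0.001, 0.0, 0.023, 0.0, -0.0, 0.0],
[-1, -0.0, 0.0, 0.023, 0.0, -0.0, 0.0],
[-1, -0.001, 0.0, 0.023, 0.0, -0.001, 0.001] ]
```

Emit:
{"api": "jog_arm", "payload": {
  "series": [
    [-1,0,0,0.015,0,0,0],
    [-1,0,0,0.03,0,0,0],
    [-1,0,0,0.03,0,0,0],
    [-1,0,0,0.025,0,0,0],
    [-1,0,0,0.014,0,0,0.001],
    [-1,0,0,0,0,0,0],
    [-1,0.008,0,0,0,0,0],
    [-1,0.008,0,0,0,0,0]
  ]
}}

```text
time: 14.35
tool_pos: [0.5595, -0.1237, 0.0521]
tcp_rot: [0.001, 0.67, 0.742, 0.001]
force: [0.7, 0.6, 0.6]
width: -0.0002
finger_force: 0.0
```

Emit:
{"api": "jog_arm", "payload": {
  "series": [
    [-1,0.005,0,0,0,0,0],
    [-1,0.004,0,0,0,0,0],
    [-1,0.004,0,0,0,0,0],
    [-1,0.004,0,0,0,0,0],
    [-1,0.004,0,0,0,0,0],
    [-1,0.004,0,0,0,0,0],
    [-1,0.004,0,0,0,0,0],
    [-1,0.004,0,0,0,0,0]
  ]
}}

```text
time: 15.02
tool_pos: [0.5552, -0.0909, 0.0507]
tcp_rot: [0.001, 0.67, 0.742, 0.0]
force: [1.8, -1.7, 2.1]
width: 0.0003
finger_force: 1.1
```

Contact made: about 2 N, and the carriage is moving. Pushing on at 0.1 m/s.

Emit:
{"api": "jog_arm", "payload": {
  "series": [
    [-1,0.005,0,0,0,0,0],
    [-1,0.006,0,0,0,0,0],
    [-1,0.007,0,0,0,0,0],
    [-1,0.008,0,0,0,0,0],
    [-1,0.008,0,0,0,0,0],
    [-1,0.008,0,0,0,0,0],
    [-1,0.008,0,0,0,0,0],
    [-1,0.008,0,0,0,0,0]
  ]
}}

```text
time: 15.68
tool_pos: [0.5487, -0.0321, 0.0505]
tcp_rot: [-0.0, 0.67, 0.742, -0.0]
force: [1.0, -2.8, 2.2]
width: 0.0002
finger_force: 1.3
```

Emit:
{"api": "jog_arm", "payload": {
  "series": [
    [-1,0.008,0,0,0,0,0],
    [-1,0.008,0,0,0,0,0],
    [-1,0.008,0,0,0,0,0],
    [-1,0.008,0,0,0,0,0],
    [-1,0.008,0,0,0,0,0],
    [-1,0.007,0,0,0,0,0],
    [-1,0.005,0,0,0,0,0],
    [-1,0.004,0,0,0,0,0]
  ]
}}

```text
time: 16.35
tool_pos: [0.5428, 0.0235, 0.0503]
tcp_rot: [-0.0, 0.67, 0.743, -0.0]
force: [0.2, -1.3, 0.9]
width: 0.0001
finger_force: 1.1
```

```bash
python3 - <<'E'
from h import *
np.set_printoptions(precision=4,suppress=True)
print(get_obs()["tool_pos"])
for c in("scene","side"):
  s=snapshot(c)
  for n in("board","post","rails"): print(c,n,[(round(r["score"],2),w(s,r["location"])) for r in landmark_of(c,n)[:4] if w(s,r["location"])[1]>-.12])
plan([(.5387,.06,.05,6)],-1,step=.004)
E
```

```text
[0.5428 0.0235 0.0503]
scene board [(0.6, array([0.5256, 0.1792, 0.0647]))]
scene post [(0.62, array([0.541 , 0.0441, 0.0639]))]
scene rails []
side board [(0.83, array([0.5267, 0.1815, 0.0744]))]
side post [(0.59, array([0.5424, 0.0447, 0.0679]))]
side rails [(0.96, array([0.5237, 0.1807, 0.0687]))]
at [0.5431 0.0225 0.0504] t 16.75 w -0.0
[ [-1, 0.004, -0.0, 0.0, -0.0, 0.0, -0.0],
[-1, 0.004, -0.0, 0.0, -0.0, 0.0, -0.0],
[-1, 0.004, -0.0, 0.0, -0.0, 0.0, -0.0],
[-1, 0.004, -0.0, 0.0, -0.0, 0.0, -0.0],
[-1, 0.004, -0.0, 0.0, -0.0, 0.0, -0.001],
[-1, 0.004, -0.0, 0.0, -0.0, 0.0, -0.0],
[-1, 0.003, -0.0, 0.0, -0.0, 0.0, -0.001],
[-1, 0.004, -0.0, 0.0, -0.0, 0.0, -0.0] ]

[ [-1, 0.003, -0.0, 0.0, -0.0, 0.0, -0.001],
[-1, 0.004, -0.001, 0.0, -0.0, 0.0, -0.0] ]
```

Emit:
{"api": "jog_arm", "payload": {
  "series": [
    [-1,0.004,0,0,0,0,0],
    [-1,0.005,0,0,0,0,0],
    [-1,0.005,0,0,0,0,0],
    [-1,0.005,0,0,0,0,0],
    [-1,0.005,0,0,0,0,0],
    [-1,0.005,0,0,0,0,0],
    [-1,0.004,0,0,0,0,0],
    [-1,0.003,0,0,0,0,0]
  ]
}}

```text
time: 17.42
tool_pos: [0.5394, 0.0592, 0.0504]
tcp_rot: [-0.0, 0.67, 0.743, -0.0]
force: [-1.4, -2.1, 1.5]
width: -0.0
finger_force: 1.1
```

Emit:
{"api": "jog_arm", "payload": {
  "series": [
    [-1,0.003,0,0,0,0,0],
    [-1,0.003,0,0,0,0,0],
    [-1,0.002,0,0,0,0,0],
    [-1,0.002,0,0,0,0,0],
    [-1,0.002,0,0,0,0,0]
  ]
}}

```text
time: 17.83
tool_pos: [0.5385, 0.0678, 0.0505]
tcp_rot: [0.002, 0.67, 0.742, -0.001]
force: [-0.4, -10.3, -0.0]
width: -0.0001
finger_force: 4.9
```

Emit:
{"api": "jog_arm", "payload": {
  "series": [
    [-1,0.001,0,0,0,0,0],
    [-1,0.001,0,0,0,0,0],
    [-1,0,0,0,0,0,0]
  ]
}}

```text
time: 18.08
tool_pos: [0.5385, 0.0678, 0.0505]
tcp_rot: [0.002, 0.671, 0.741, -0.002]
force: [-0.1, -9.3, 0.3]
width: 0.0001
finger_force: 4.8
```

The carriage has stalled at 10 N. I'll push a bit more to test the stop.

Emit:
{"api": "jog_arm", "payload": {
  "series": [
    [-1,0.003,0,0,0,0,0],
    [-1,0.003,0,0,0,0,0],
    [-1,0,0,0,0,0,0]
  ]
}}

```text
time: 18.33
tool_pos: [0.5385, 0.0678, 0.0506]
tcp_rot: [0.006, 0.672, 0.74, -0.004]
force: [1.7, -19.7, -1.3]
width: -0.0002
finger_force: 9.9
```

```bash
python3 - <<'E'
from h import *
np.set_printoptions(precision=4,suppress=True)
for k in range(3):
 for c in("scene","side"):
  s=snapshot(c)
  for n in("board","post","rails"): print(c,n,[(round(r["score"],2),w(s,r["location"])) for r in landmark_of(c,n)[:4] if w(s,r["location"])[1]>-.1])
im=[]
for c,x,y in(("scene",430,190),("side",190,100)):
  im.append(cv2.resize(snapshot(c)["frame"][y:y+150,x:x+200,::-1],(400,300),interpolation=cv2.INTER_CUBIC))
cv2.imwrite("pics/home.png",np.hstack(im))
E
```

```text
scene board [(0.8, array([0.5236, 0.2243, 0.0681]))]
scene post [(0.94, array([0.535 , 0.0906, 0.0655]))]
scene rails []
side board [(0.96, array([0.5204, 0.2283, 0.0752])), (0.2, array([ 0.3581, -0.0881, -0.0012]))]
side post [(0.85, array([0.537 , 0.0919, 0.0644]))]
side rails [(0.85, array([0.5227, 0.2225, 0.0718])), (0.39, array([0.3677, 0.1017, 0.0054]))]
scene board [(0.68, array([0.5237, 0.2217, 0.0663]))]
scene post [(0.81, array([0.5345, 0.0901, 0.0652]))]
scene rails []
side board [(0.73, array([0.5224, 0.2266, 0.0762]))]
side post [(0.69, array([0.5345, 0.0911, 0.0657]))]
side rails [(0.71, array([0.5215, 0.2235, 0.0706])), (0.26, array([0.7383, 0.0689, 0.0048]))]
scene board [(0.69, array([0.5272, 0.2204, 0.066 ]))]
scene post []
scene rails []
side board [(0.81, array([0.522 , 0.2279, 0.0711])), (0.75, array([0.3679, 0.1011, 0.004 ]))]
side post [(0.77, array([0.5374, 0.0913, 0.0659]))]
side rails [(0.85, array([0.5231, 0.2214, 0.0715]))]
```

View pics/home.png

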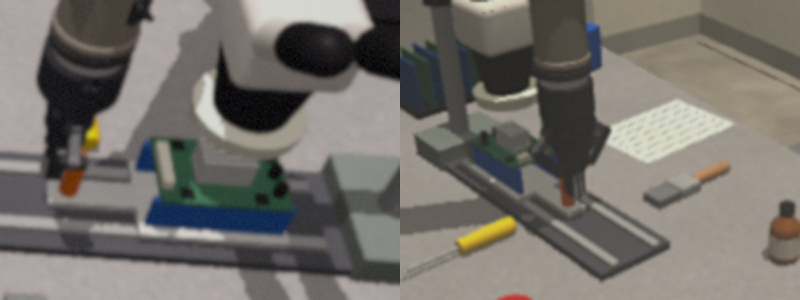

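The carriage is hard against its stop: no motion at 20 N, with the rails' centre at y≈0.223 and the board within about 3 mm of it. In the picture the board lies centred under the ring. Now I'll retreat.

Emit:
{"api": "jog_arm", "payload": {
  "series": [
    [-1,-0.006,0,0,0,0,0],
    [-1,-0.008,0,0,0,0,0],
    [-1,-0.015,0,0,0,0,0],
    [-1,-0.02,0,0,0,0,0],
    [-1,-0.025,0,0,0,0,0],
    [-1,-0.025,0,0,0,0,0],
    [-1,-0.015,0,-0.01,0,0,0],
    [-1,0,0,-0.02,0,0,0]
  ]
}}

```text
time: 20.3
tool_pos: [0.5479, -0.0387, 0.08]
tcp_rot: [-0.0, 0.672, 0.741, -0.002]
force: [0.6, 0.0, -0.1]
width: -0.0
finger_force: 0.0
```

Emit:
{"api": "jog_arm", "payload": {
  "series": [
    [-1,0,0,-0.03,0,0,0],
    [-1,0,0,-0.03,0,0,0],
    [-1,0,0,-0.01,0,0,0],
    [-1,0,0,0,0,0,0],
    [-1,0,0,0,0,0,0],
    [-1,0,0,0,0,0,0]
  ]
}}

```text
time: 20.8
tool_pos: [0.5482, -0.0342, 0.1493]
tcp_rot: [-0.001, 0.67, 0.743, -0.001]
force: [0.2, 0.4, -0.7]
width: 0.0002
finger_force: 0.0
```

```bash
python3 - <<'E'
from h import *
np.set_printoptions(precision=4,suppress=True)
for k in range(2):
 for c in("scene","side","wrist"):
  s=snapshot(c)
  for n in("board","post","rails"): print(c,n,[(round(r["score"],2),w(s,r["location"])) for r in landmark_of(c,n)[:4] if w(s,r["location"])[1]>0])
im=[cv2.resize(s["frame"][:,:,::-1],(400,300))]
s=snapshot("scene"); im.append(cv2.resize(s["frame"][190:340,430:630,::-1],(400,300),interpolation=cv2.INTER_CUBIC))
cv2.imwrite("pics/final.png",np.hstack(im)); print(get_obs()["force"])
E
```

```text
scene board [(0.94, array([0.5217, 0.2239, 0.0666]))]
scene post [(0.65, array([0.5375, 0.0896, 0.0661]))]
scene rails []
side board [(0.74, array([0.5201, 0.2252, 0.0722]))]
side post [(0.96, array([0.5377, 0.0934, 0.0653]))]
side rails [(0.66, array([0.5239, 0.2238, 0.0712]))]
wrist board []
wrist post [(0.89, array([0.5375, 0.0902, 0.0624]))]
wrist rails [(0.51, array([0.5374, 0.0926, 0.065 ]))]
scene board [(0.6, array([0.5259, 0.223 , 0.0635]))]
scene post [(0.87, array([0.5368, 0.0903, 0.0672]))]
scene rails []
side board [(0.62, array([0.5237, 0.2274, 0.073 ]))]
side post [(0.63, array([0.5333, 0.0904, 0.0666]))]
side rails [(0.65, array([0.3657, 0.1024, 0.001 ])), (0.32, array([0.5376, 0.0883, 0.0665]))]
wrist board []
wrist post [(0.59, array([0.5368, 0.093 , 0.0644]))]
wrist rails [(0.45, array([0.7372, 0.0611, 0.0021]))]
[0.1493 0.3373 0.2038]
```

View pics/final.png

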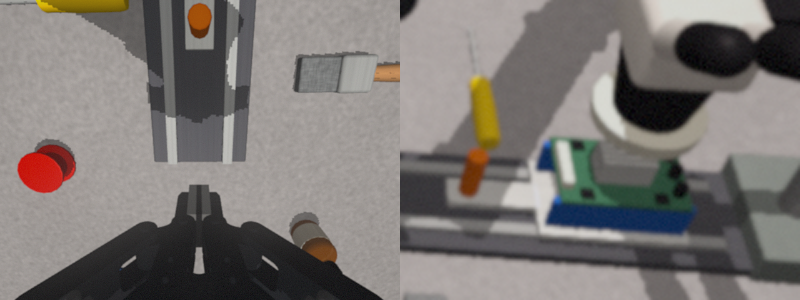

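The final view shows the carriage home, with the board centred on both rails under the ring and the gripper clear. Handing in.

```bash
python3 -c "
from bench import *
print(hand_in())"
```

```text
the job is handed in; nothing more can be done
None
```

The green board is centred on both blue rails and let go, the carriage is against its home stop under the microscope, nothing else was touched, and the job was handed in at about 21 s; no verdict came back.

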